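Set the gap gauge behind the cutlery bin

ROBOT

A 7-joint arm with a two-finger parallel gripper is mounted at the origin on the work surface. World frame = base frame: x ahead of the robot, y to its left, z up, the work surface at z = 0. Lengths are in m, angles in rad, forces in N, time in s.
With the tool pointing down it reaches from about 0.425 to 0.925 m from the base axis. Payload 6.8 kg.
Tool frame: the origin (TCP) lies midway between the tips of the shut fingers; the grasp point (between the pads) lies 19 mm behind it (grip_point_offset is the distance from the TCP to the grasp point, in m); y points along the fingers, x is the direction in which the jaws open and shut, and the axes are right-handed (so a half turn about y gives the same grasp; the last joint's range is limited). The gripper opens to 85 mm and grips with 20 to 120 N. Pads are 22 mm wide; open, the fingers measure 114 mm over their backs; the gripper's body (76 mm by 85 mm) begins 54 mm behind the grasp point. The pads swing forward as they close: fully open they stand 13 mm farther back than shut.
Start: joints at [1.171, 0.477, 0.022, 1.555, -0.011, 1.109, -0.083], TCP at [0.194, -0.646, 0.231] pointing down, gripper open.
Joint ranges: [-2.96, 2.96], [-0.34, 2.1], [-1.41, 1.46], [0.24, 2.44], [-1.37, 4.51], [0.17, 1.92], [-2.96, 2.96]. Speed limits (rad/s): [2.39, 2.39, 3.14, 3.14, 3.14, 3.14, 3.14].

INTERFACE

Orientations are given as a unit quaternion [w, x, y, z].
In Python, from station import get_obs, read_camera, hand_in, grip_point_offset gives the robot as it stands.
- The arm moves only by the tool play_rows, never from a script. Its argument "increments" is a list of rows, each a list of 2 entries, a list of its own where there are three numbers: the shift along the tool's x, y, z in m, then the turn, a rotation vector about the tool's x, y, z in degrees. In form: [[[tx, ty, tz], [ax, ay, az]], ...]. A call has 1 to 20 rows; each row shifts and turns the commanded pose from where the row before left it, along the tool's axes as they then stand; what a row does not reach is not made up. A row lasts 1/12 s, in which the tool goes at most 41.7 mm and 7.16 degrees, less where a joint would pass 70% of its speed; a pose out of reach is approached as far as the arm can. A call with a gripper value outside its range is refused whole. "gripper" is the finger opening in m, from 0 to 0.0854, set as the call begins (left out, the last holds). The fingers move at their own pace and stop on an object; "grip_force" is the grip in N (left out, the last holds). Time passes only in rows, so rows that do not move let the fingers close. It gives the time, the measured TCP pose, the force and the opening at its end, in the units of the state.
- get_obs(): the state, without advancing time (a new reading comes with each control period).
- read_camera(name): name is "side" or "top" or "wrist"; returns a dict with "color" (420x560x3 uint8, red, green, blue), "range_z" (420x560 float32, m along the optical axis (not along the pixel's ray), 0 where there is no reading), "intrinsics" (3x3 intrinsics, pixels), "R" (3x3) and "t" (3): a world point X has camera coordinates R X + t; the wrist camera has in their place "hand_eye" (4x4, takes a point from camera to tool coordinates, whose origin is the TCP and whose axes are the tool frame's). Camera axes: x right, y down, z forward; pixel columns grow to the right and rows downward; lengths in m; the calibration is good to about 2 mm. A picture is of the moment at which its call begins: read the wrist's pose just before it.
- hand_in(): hands the job in, once; it reports no verdict.
The state is a dict: "t": time; "q": joint angles; "joint_vel": joint speeds; "joint_torque": joint torques, N m; "eef_pos": TCP position; "tool_rot": TCP orientation; "contact_force": force on the tool from outside, world axes, zero at the start; "torque": the same for the moment, N m; "gripper_width": opening from 0.0 (shut) to 1.0 (fully open).
Only numpy, scipy, OpenCV 4.12 (cv2) and the standard library are available. Lean on these libraries where they do the work, as an engineer would, in place of code of your own. Each camera call takes 0.05 s, during which the arm holds its last target. There are 200 camera calls.

TASK

Before the camper drives off, check the clearance behind the dish rack's tilt-out cutlery bin: take the flat steel gauge out of its bamboo block and lower its blade straight down into the middle one of the three gaps between the bin and the rack, until its collar lies flat on both rims. Keep hold of it until it is fully home, then let go and leave it standing there, with the bin still closed and the espresso cup not disturbed.

Things in the scene. Friction and masses are not known exactly. Their poses are not given: they have to be found in the camera images.
- gauge_grip (a point): Centre of the steel gauge's grip bar, 16 (its x) x 28 (y) x 60 mm high (z up). Below it a collar 38 x 56 x 6 mm, then the flat blade, 5 mm thick (x), 30 wide (y), 50 long. Point: 36 mm above collar underside, 86 above blade tip. Same after a half turn. Loose, 0.1-0.2 kg; starts upright in a slot of a fixed bamboo block (60 x 80, 62 mm high), collar on its top: raise over 50 mm to clear.
- gap_mouth (a point): Centre of the middle gap's mouth at rim height, 100 mm above the counter, in the fixed red dish rack: 18 mm across (its x), 60 long (its y) between two ribs, 90 deep (z up), front wall of rack at +x, bin at -x. Like gaps lie 66 mm to either side along y. Gauge home: grip centre 36 mm above this point. Nothing within 60 mm stands above the rims.
- bin (a joint): Tilt of the open red cutlery bin (75 x 210 x 90 mm) on the rack's robot side, hinged at the middle of its underside with a stiff hinge: 0 is closed (as it starts), growing to 0.6 rad as its top tilts away from the gap.
- cup: White ceramic espresso cup with a handle, 60 mm across and 58 mm high, standing on a bamboo coaster; origin at the centre of its foot. A bystander.
Mind the look-alikes: they are no part of the job. Of the things shaped like the part that bears gauge_grip, the bare steel one is meant.

How it is judged:
On the way:
1. the gauge is lowered home in the middle gap while still held (x of gauge_grip in the frame of gap_mouth between -0.012 and 0.012 m and y of gauge_grip in the frame of gap_mouth between -0.02 and 0.02 m and z of gauge_grip in the frame of gap_mouth between 0.028 and 0.043 m and distance between the grasp point and gauge_grip below 0.045 m), for 0.1 s.
At the end, for the whole second after the job is handed in: The gauge stands released in the middle gap, collar on both rims: grip centre 28-40 mm above the mouth, within 12 mm across and 20 mm along, tilt under 0.15 rad, within 0.35 rad of the gap direction; bin open under 0.08 rad; cup within 30 mm of its start (x of gauge_grip in the frame of gap_mouth between -0.012 and 0.012 m and y of gauge_grip in the frame of gap_mouth between -0.02 and 0.02 m and z of gauge_grip in the frame of gap_mouth between 0.028 and 0.04 m and angle between gauge_grip's own z axis and vertical below 0.15 rad and angle between the x axis of gauge_grip and the x axis of gap_mouth, either way round below 0.35 rad and value of joint bin below 0.08 rad and height (world z) of cup above 0.003 m and distance of cup from where it was at the start of the episode below 0.03 m); the robot touches nothing.
It fails at once if the espresso cup is knocked away or tipped (distance of cup from where it was at the start of the episode above 0.03 m or angle between cup's own z axis and vertical above 0.4 rad).
It also fails if it takes over 40 s, if anything falls off the work surface, if the arm or the gripper's body presses on something with over 40 N, if the wrist force passes 120 N, or if a joint passes its speed limit or range.

## Working session

There is one attempt and no reset: what is moved stays moved. The work goes in short steps, Python scripts to look and compute and a tool call to move; the robot and the scene stay as the last step left them, time stands still between calls to the robot, and variables do not carry over. Pictures are saved under pics/ and viewed, about 8 in all and at most 12, crops included, and the job is handed in when it is done.

Besides the shell and the picture viewer there is one more tool, called after ">>>" by a JSON object that holds its "api" and its "payload". play_rows: Moves the arm, as the interface text tells. Its arguments: {"type":"object","properties":{"increments":{"type":"array","items":{"type":"array"}},"gripper":{"type":"number"},"grip_force":{"type":"number"}},"required":["increments"]}

```bash
mkdir -p pics
cat > h.py <<'E'
import numpy as np, cv2
from station import get_obs, read_camera, hand_in, grip_point_offset
def cloud(c):
    K=c["intrinsics"];z=c["range_z"];v,u=np.indices(z.shape)
    P=np.stack([(u-K[0,2])/K[0,0]*z,(v-K[1,2])/K[1,1]*z,z],-1)
    return (P-c["t"])@c["R"]   # R^T (P-t)
def save(c,n): cv2.imwrite(f"pics/{n}.png",c["color"][...,::-1])
E
python3 - <<'E'
from h import *
import pickle
print(get_obs(), grip_point_offset)
for n in("top","side"):
    c=read_camera(n);save(c,n+"0");pickle.dump(c,open(n+"0.pkl","wb"));print(n,c["R"],c["t"],c["intrinsics"])
E
```

```text
{'t': 0.0, 'q': array([ 1.17089227,  0.47778397,  0.02232704,  1.55643797, -0.01153054,
        1.10930903, -0.08310433]), 'joint_vel': array([-1.20197903e-03,  1.04744119e-03,  1.51154242e-03,  3.35931903e-05,
        1.91627223e-03,  2.30208039e-03,  4.11768564e-04]), 'joint_torque': array([ 1.50854544e-04, -5.96446288e+01,  1.60803694e+00, -2.81194443e+01,
        1.24262972e-02,  9.39245423e-03, -8.95283421e-06]), 'eef_pos': array([ 0.19401716, -0.64590069,  0.23034197]), 'tool_rot': array([ 0.56773583, -0.56703016,  0.42252492, -0.42145642]), 'contact_force': array([ 0.97405265,  0.60187488, -0.60745231]), 'torque': array([0.02039061, 0.05906364, 0.00270752]), 'gripper_width': 0.9989555928401759} 0.0187
top [[-0.00775955 -0.99964254 -0.02558498]
 [-0.99795866  0.00936334 -0.06317311]
 [ 0.06339009  0.02504256 -0.99767458]] [0.10941545 0.48748948 1.04318779] [[449.28852504   0.         283.07116769]
 [  0.         449.28852504 213.00470067]
 [  0.           0.           1.        ]]
side [[-9.99988128e-01  3.18728712e-03 -3.68577651e-03]
 [ 4.87238810e-03  6.44756018e-01 -7.64372905e-01]
 [-5.98493278e-05 -7.64381789e-01 -6.44763893e-01]] [0.48982001 0.00465082 0.84109115] [[386.50513231   0.         276.66190961]
 [  0.         386.50513231 212.13888331]
 [  0.           0.           1.        ]]
```

View pics/top0.png

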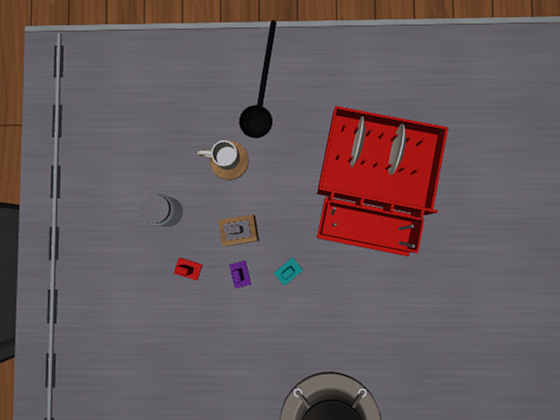

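View pics/side0.png

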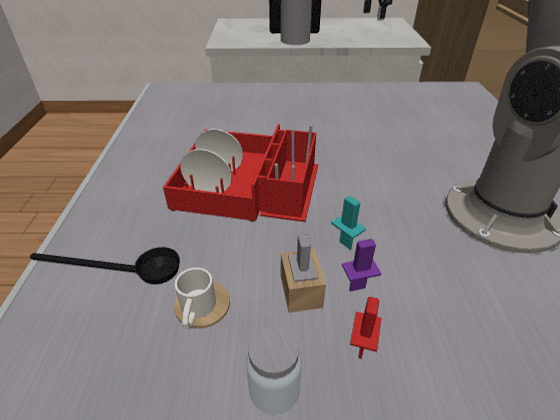

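The top view shows the gauge in its block at about (236,230), the cup at (224,155), and the rack's three gaps at about (340,198), (372,204) and (403,210), the middle one being the target. The side view confirms that the steel gauge is upright in the block.

Run:
```python
from h import *
import pickle
c=pickle.load(open("top0.pkl","rb"));P=cloud(c);I=c["color"].astype(int)
v,u=np.indices(P.shape[:2])
def rect(m,name):
    p=P[m];r=cv2.minAreaRect(p[:,:2].astype(np.float32))
    print(name,len(p),"c",np.round(r[0],4),"size",np.round(r[1],4),"ang",round(r[2],1),"zmed",np.round(np.median(p[:,2]),4))
G=(u>210)&(u<265)&(v>205)&(v<255)
z=P[...,2]
rect(G&(z>.04),"block all");rect(G&(z>.118),"grip top");rect(G&(z>.045)&(z<.0655),"blocktop");
gray=(I.max(-1)-I.min(-1)<25)
rect(G&(z>.06)&gray&(z<.09),"collar"); rect(G&(z>.09),"grip")
print("block z hist",np.histogram(z[G],bins=np.arange(0,.15,.01)))
red=(I[...,0]>2*I[...,1])&(I[...,0]>60)
for nm,m in(("red>.085",red&(z>.085)&(u>300)&(u<460)&(v>90)&(v<260)),):rect(m,nm)
print("cup");C=(u>195)&(u<245)&(v>135)&(v<180);rect(C&(z>.04),"cup")
crop=cv2.resize(c["color"][180:260,310:450],None,fx=5,fy=5,interpolation=cv2.INTER_CUBIC)
zz=np.clip(z[180:260,310:450]/.13,0,1)*255
zz=cv2.applyColorMap(cv2.resize(zz.astype(np.uint8),None,fx=3,fy=3,interpolation=0),cv2.COLORMAP_JET)
out=np.zeros((400+0,700,3),np.uint8);out[:]=crop[...,::-1]
zz=cv2.resize(zz,(280,160),interpolation=0)
out=np.vstack([out,np.hstack([zz,np.zeros((160,420,3),np.uint8)])])
g=cv2.resize(c["color"][205:255,210:265],(176,160),interpolation=cv2.INTER_CUBIC)[...,::-1];out[400:,300:476]=g
cv2.imwrite("pics/crop1.png",out)
```

```text
block all 970 c [0.4494 0.1646] size [0.0661 0.1684] ang 3.3 zmed 0.0639
grip top 110 c [0.4397 0.1497] size [0.1454 0.0195] ang 83.1 zmed 0.1273
blocktop 558 c [0.4473 0.2073] size [0.0601 0.0801] ang 8.9 zmed 0.0616
collar 315 c [0.4429 0.2058] size [0.0506 0.0782] ang 9.0 zmed 0.0675
grip 128 c [0.44   0.1497] size [0.1454 0.0203] ang 83.1 zmed 0.1269
block z hist (array([689,   9,  15,   9,  13, 114, 673,  38,   4,   8,   5,   6,  91,
         8]), array([0.  , 0.01, 0.02, 0.03, 0.04, 0.05, 0.06, 0.07, 0.08, 0.09, 0.1 ,
       0.11, 0.12, 0.13, 0.14]))
red>.085 1126 c [ 0.5103 -0.1028] size [0.2509 0.3171] ang 64.5 zmed 0.0992
cup
cup 316 c [0.5506 0.1674] size [0.3057 0.0706] ang 47.4 zmed 0.0612
```

View pics/crop1.png

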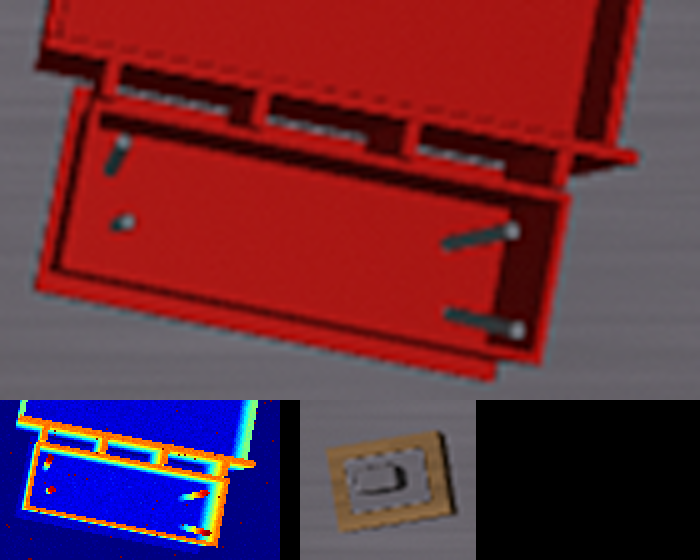

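Run:
```python
from h import *
import pickle
c=pickle.load(open("top0.pkl","rb"));P=cloud(c);I=c["color"].astype(int);z=P[...,2]
print("cam",-c["R"].T@c["t"])
def onplane(uv,h):
    K=c["intrinsics"];d=np.linalg.inv(K)@np.c_[uv,np.ones(len(uv))].T;d=(c["R"].T@d).T;o=-c["R"].T@c["t"]
    return (o+d*((h-o[2])/d[:,2])[:,None])[:,:2]
def comp(m,box):
    u0,u1,v0,v1=box;w=np.zeros_like(m);w[v0:v1,u0:u1]=m[v0:v1,u0:u1]
    n,L,S,_=cv2.connectedComponentsWithStats(w.astype(np.uint8));k=1+np.argmax(S[1:,4]);return L==k
def rect(m,h,nm):
    v,u=np.nonzero(m);r=cv2.minAreaRect(onplane(np.c_[u,v],h).astype(np.float32));q=onplane(np.c_[u,v],h)
    print(nm,m.sum(),np.round(r[0],4),np.round(r[1],4),round(r[2],1),"mean",q.mean(0).round(4),"z",np.median(z[m]).round(4))
rect(comp(z>.118,(205,265,200,255)),.128,"grip")
gray=(I.max(-1)-I.min(-1)<25)&(z>.05)
rect(comp(gray,(210,265,205,255)),.068,"collar+grip")
rect(comp(z>.045,(205,265,200,255)),.062,"block+")
rect(comp(z>.035,(205,242,140,172)),.058,"cup")
rim=(z>.09)
W=np.zeros(z.shape,np.uint8);W[185:225,325:440]=(~rim)[185:225,325:440]
n,L,S,C=cv2.connectedComponentsWithStats(W,connectivity=4)
for k in range(1,n):
    if 30<S[k,4]<600: print(S[k]);rect(L==k,.1,f"gap{k}")
f=comp(rim,(310,450,180,260))
print('\n'.join(''.join('#' if f[v,u] else '.' for u in range(330,440)) for v in range(188,222)))
```

```text
cam [0.4212156  0.07868772 1.07435756]
grip 100 [0.4472 0.2066] [0.0158 0.0283] 10.8 mean [0.4472 0.2067] z 0.1272
collar+grip 425 [0.4484 0.208 ] [0.0381 0.0559] 9.0 mean [0.4485 0.2078] z 0.0687
block+ 959 [0.4483 0.2069] [0.0625 0.0811] 8.8 mean [0.4471 0.2067] z 0.0639
cup 305 [0.62 0.24] [0.0651 0.0664] 34.4 mean [0.6234 0.2407] z 0.0611
[325 192   7  25  83]
gap2 83 [0.5018 0.0054] [0.013  0.0523] 89.2 mean [0.5101 0.0081] z 0.0373
[333 194  28  12 204]
gap3 204 [ 0.5113 -0.0354] [0.0581 0.0167] 78.0 mean [ 0.511  -0.0354] z 0.0259
[363 200  28  12 212]
gap5 212 [ 0.4976 -0.0997] [0.0582 0.0166] 78.0 mean [ 0.4977 -0.0995] z 0.0335
[391 206  30  12 205]
gap8 205 [ 0.4848 -0.1621] [0.0617 0.0166] 78.0 mean [ 0.4841 -0.1639] z 0.0369
..............................................................................................................
#.............................................................................................................
######........................................................................................................
###########........
[... 2721 characters left out ...]
..............####................
.....................................................................############.........####................
..........................................................................############....####................
...............................................................................############...................
...................................................................................############...............
........................................................................................#######...............
............................................................................................###...............
```

```bash
cat >> h.py <<'E'
from scipy.spatial.transform import Rotation as Ro
def tool():
    o=get_obs();R=Ro.from_quat(o["tool_rot"],scalar_first=True).as_matrix();return o,o["eef_pos"],R
def to(goal,xang,n=1):
    """tool-frame shift and yaw (about tool y) to TCP goal with tool x along world angle xang deg (mod 180)"""
    o,p,R=tool();a=np.degrees(np.arctan2(R[1,0],R[0,0]))
    d=(xang-a+90)%180-90
    print("t",o["t"],"p",p.round(4),"xang",a.round(2),"tooly",R[:,1].round(3),"q",o["q"].round(2),"w",round(o["gripper_width"],3),"F",o["contact_force"].round(1))
    print("shift tool",(R.T@(np.array(goal)-p)).round(4),"world",(np.array(goal)-p).round(4),"yaw about tool y",-d.round(2))
E
python3 - <<'E'
from h import *
to([.4472,.2067,.2],9)
o,p,R=tool();print(R.round(3))
# polar sweep
r0=np.hypot(p[0],p[1]);a0=np.degrees(np.arctan2(p[1],p[0]));print(r0,a0,np.hypot(.4472,.2067),np.degrees(np.arctan2(.2067,.4472)))
E
```

```text
t 0.1 p [ 0.194  -0.646   0.2304] xang -73.28 tooly [-0.001  0.002 -1.   ] q [ 1.17  0.48  0.02  1.56 -0.01  1.11 -0.08] w 0.998 F [ 0.2 -0.3 -0.7]
shift tool [-0.7437  0.0316  0.4878] world [ 0.2532  0.8527 -0.0304] yaw about tool y -82.28
[[ 0.288 -0.001  0.958]
 [-0.958  0.002  0.288]
 [-0.002 -1.    -0.   ]]
0.6744795124606036 -73.28319315331909 0.4926588373306623 24.8068190282909
```

```bash
cat >> h.py <<'E'
def twist(goal,xang,n):
    o,p,R=tool();a=np.degrees(np.arctan2(R[1,0],R[0,0]));d=((xang-a+90)%180-90)
    Y=Ro.from_rotvec([0,-d/n,0],degrees=True).as_matrix()
    M=sum(np.linalg.matrix_power(Y,k) for k in range(n))
    s=np.linalg.solve(M,R.T@(np.array(goal)-p));s=np.round(s,4)
    print("row shift",s,"yaw",round(-d/n,2))
    q=p.copy();A=R.copy();rs=[]
    for k in range(n): q=q+A@s;A=A@Y;rs.append(q)
    rs=np.array(rs);print("rmin",np.hypot(rs[:,0],rs[:,1]).min(),"zmin",rs[:,2].min(),"end",q);return rs
E
python3 -c "
from h import *
print(twist([.4472,.2067,.23],9,30)[::4].round(3))"
```

```text
row shift [-0.0094  0.0001  0.0309] yaw -2.74
rmin 0.492243435314205 zmin 0.22859137250499895 end [0.44755015 0.20494503 0.22859137]
[[ 0.221 -0.628  0.23 ]
 [ 0.319 -0.544  0.23 ]
 [ 0.399 -0.443  0.23 ]
 [ 0.459 -0.329  0.229]
 [ 0.496 -0.205  0.229]
 [ 0.509 -0.077  0.229]
 [ 0.497  0.051  0.229]
 [ 0.46   0.175  0.229]]
```

>>> {"api": "play_rows", "payload": {"increments": [[[-0.0094, -0.003, 0.0309], [0, -2.74, 0]], [[-0.0094, -0.003, 0.0309], [0, -2.74, 0]], [[-0.0094, -0.003, 0.0309], [0, -2.74, 0]], [[-0.0094, -0.003, 0.0309], [0, -2.74, 0]], [[-0.0094, -0.003, 0.0309], [0, -2.74, 0]], [[-0.0094, -0.003, 0.0309], [0, -2.74, 0]], [[-0.0094, -0.003, 0.0309], [0, -2.74, 0]], [[-0.0094, -0.003, 0.0309], [0, -2.74, 0]], [[-0.0094, -0.003, 0.0309], [0, -2.74, 0]], [[-0.0094, -0.003, 0.0309], [0, -2.74, 0]]], "gripper": 0.0854}}

```text
t: 0.93
eef_pos: [0.4173, -0.4149, 0.261]
tool_rot: [0.652, -0.651, 0.275, -0.275]
contact_force: [0.8, 0.0, 0.2]
gripper_width: 1.002
```

```bash
python3 -c "
from h import *
import pickle
for n in ('top0','side0'):
    P=cloud(pickle.load(open(n+'.pkl','rb')));x,y,z=np.moveaxis(P,-1,0)
    m=(x>.36)&(x<.52)&(y>-.24)&(y<.03)&(z<.4);m=cv2.erode(m.astype(np.uint8),np.ones((1,1)))>0;print(n,np.sort(z[m])[-60::4].round(3))
    m=(x>.5)&(x<.75)&(y>-.24)&(y<.03)&(z<.4);print('plates',np.sort(z[m])[-60::6].round(3))
to([.4976,-.0995,.27],-12);twist([.4976,-.0995,.27],-12,11)"
```

```text
top0 [0.104 0.104 0.107 0.111 0.114 0.117 0.117 0.118 0.12  0.122 0.123 0.126
 0.126 0.127 0.128]
plates [0.124 0.124 0.125 0.125 0.126 0.126 0.126 0.127 0.128 0.128]
side0 [0.115 0.116 0.116 0.117 0.118 0.119 0.119 0.121 0.121 0.122 0.122 0.124
 0.125 0.126 0.128]
plates [0.123 0.124 0.124 0.125 0.125 0.125 0.126 0.126 0.127 0.127]
t 0.9333 p [ 0.4173 -0.4149  0.261 ] xang -45.73 tooly [-0.  0. -1.] q [ 0.82  0.32 -0.18  1.72  0.06  1.11 -0.18] w 1.002 F [0.8 0.  0.2]
shift tool [-0.1698 -0.0089  0.2777] world [0.0803 0.3154 0.009 ] yaw about tool y -33.73
row shift [-0.0083 -0.0008  0.0288] yaw -3.07
rmin 0.5076496236350384 zmin 0.2618460014153719 end [ 0.49769806 -0.10002389  0.26993564]
```

>>> {"api": "play_rows", "payload": {"increments": [[[-0.0083, -0.0008, 0.0288], [0, -3.07, 0]], [[-0.0083, -0.0008, 0.0288], [0, -3.07, 0]], [[-0.0083, -0.0008, 0.0288], [0, -3.07, 0]], [[-0.0083, -0.0008, 0.0288], [0, -3.07, 0]], [[-0.0083, -0.0008, 0.0288], [0, -3.07, 0]], [[-0.0083, -0.0008, 0.0288], [0, -3.07, 0]], [[-0.0083, -0.0008, 0.0288], [0, -3.07, 0]], [[-0.0083, -0.0008, 0.0288], [0, -3.07, 0]], [[-0.0083, -0.0008, 0.0288], [0, -3.07, 0]], [[-0.0083, -0.0008, 0.0288], [0, -3.07, 0]], [[-0.0083, -0.0008, 0.0288], [0, -3.07, 0]], [[0, 0, 0], [0, 0, 0]], [[0, 0, 0], [0, 0, 0]]]}}

```text
t: 2.02
eef_pos: [0.4976, -0.0999, 0.2701]
tool_rot: [0.703, -0.703, 0.073, -0.073]
contact_force: [-0.2, -0.3, 0.5]
gripper_width: 1.002
```

```bash
cat >> h.py <<'E'
def wcam(n):
    o,p,R=tool();c=read_camera("wrist");H=c["hand_eye"];Rc=R@H[:3,:3];tc=R@H[:3,3]+p
    c["R"]=Rc.T;c["t"]=-Rc.T@tc;save(c,n);return c
def onplane(c,uv,h):
    d=np.linalg.inv(c["intrinsics"])@np.c_[uv,np.ones(len(uv))].T;d=(c["R"].T@d).T;o=-c["R"].T@c["t"]
    return (o+d*((h-o[2])/d[:,2])[:,None])[:,:2]
E
python3 - <<'E'
from h import *
to([.4472,.2067,.2],9)
c=wcam("w1");P=cloud(c);z=P[...,2];I=c["color"].astype(int)
print("cam",-c["R"].T@c["t"])
rim=(z>.09)&(z<.115)
print("rim z",np.median(z[rim]))
n,L,S,C=cv2.connectedComponentsWithStats((~rim).astype(np.uint8),connectivity=4)
for k in range(1,n):
    if S[k,4]>300:
        v,u=np.nonzero(L==k);q=onplane(c,np.c_[u,v],.1);r=cv2.minAreaRect(q.astype(np.float32));print(S[k],np.round(r[0],4),np.round(r[1],4),round(r[2],1),"mean",q.mean(0).round(4))
E
```

```text
t 2.0167 p [ 0.4976 -0.0999  0.2701] xang -11.9 tooly [-0.  0. -1.] q [ 0.48  0.2  -0.46  1.88  0.1   1.09 -0.23] w 1.002 F [-0.2 -0.3  0.5]
shift tool [-0.1125  0.0701  0.2896] world [-0.0504  0.3066 -0.0701] yaw about tool y -20.9
cam [ 0.51322398 -0.0268844   0.41218697]
rim z 0.09936356862911655
[     0      0    560    420 227799] [ 0.4846 -0.1625] [0.4483 0.6812] 78.1 mean [ 0.4901 -0.1362]
```

View pics/w1.png

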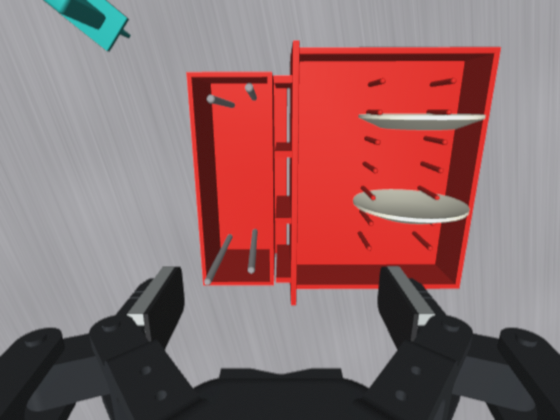

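The wrist view shows the middle gap at columns ~275–291 and rows ~155–216. I'll measure its edges.

Run:
```python
from h import *
c=wcam("w2");z=cloud(c)[...,2];g=c["color"].astype(int)
for v in(170,185,205): print(v,(z[v,264:304]*1000).astype(int))
for v in(170,185,205): print(v,g[v,264:304,0])
print((z[140:232,280]*1000).astype(int))
print(g[140:232,280,0])
pts=onplane(c,[[274.5,185],[291,185],[282,156],[282,217]],.1);print(pts)
```

```text
170 [ 13 411  14  14  99  99  99  99  98  62  13   8   8  10   8   8   8   8
   9   8   9   8   6   0   0  22  63  97  99  99  98  98 100  97  11  11
  12  11  13  12]
185 [ 14  12  13  13  12  99  98 100  98  69  21  10   9  11   9   8   8  10
   8   9   9   9   8   1   0  23  67  97  99  99  99  98  99  99  11  10
  11  10  11   9]
205 [ 13  13  12  14  13  98  99  98  99  80  34  10  60  61  61  62  62  62
  62  61  62  61  62  62  60  62  69  99  99  99 100  99  99  10  11  11
  11  12  10  12]
170 [226 226 226 226 226 226 226 218 170 126 169 219 228 228 228 228 228 228
 228 228 226 214 174 165 158 126 111 154 218 229 229 229 223 209 223 229
 229 229 229 229]
185 [226 226 226 226 226 226 226 221 190 130 151 215 226 227 227 227 227 227
 227 227 226 214 173 164 158 126 112 157 218 229 229 229 224 212 223 228
 228 228 228 229]
205 [225 225 225 225 225 225 225 225 212 139 124 171 145 122 120 120 120 120
 120 120 120 121 120 120 120 118 120 166 220 229 228 227 218 200 220 227
 227 227 227 227]
[ 15  27  39  49  59  69  78  87  95  99  99  99  98 100  99   9   8   9
   8   9   8   9   9   7   9   9   8   9   8   8   8   9  10   8   9   8
   9   9   8  10   8   8   8  10   8   8   9  10   8   9   9   8  10   8
  13  19  22  28  33  36  39  45  50  54  58  62  64  69  72  76  80  83
  88  91  93  97  99  99  99  99  99  99   9   9   9  10   9  10  10  10
   9   9]
[182 135 121 120 120 121 120 122 146 200 223 227 227 227 227 228 228 229
 229 229 228 228 228 228 228 228 228 228 228 228 228 228 228 228 228 227
 228 228 228 228 228 228 227 227 227 227 227 227 227 227 227 227 225 210
 166 130 121 120 120 120 120 120 120 120 120 120 120 120 120 121 121 120
 120 120 121 138 182 215 223 225 225 225 225 226 225 225 225 225 225 225
 225 225]
[[ 0.49317847 -0.09712373]
 [ 0.50870333 -0.10043784]
 [ 0.50600106 -0.07141578]
 [ 0.49351308 -0.13035613]]
```

```bash
python3 -c "
from h import *
twist([.4476,.2068,.23],9,11)"
```

```text
row shift [-0.0058  0.0036  0.0281] yaw -1.93
rmin 0.48875595874935407 zmin 0.23012926788067667 end [0.44772658 0.2072188  0.23012927]
```

>>> {"api": "play_rows", "payload": {"increments": [[[-0.0058, 0.0036, 0.0281], [0, -1.93, 0]], [[-0.0058, 0.0036, 0.0281], [0, -1.93, 0]], [[-0.0058, 0.0036, 0.0281], [0, -1.93, 0]], [[-0.0058, 0.0036, 0.0281], [0, -1.93, 0]], [[-0.0058, 0.0036, 0.0281], [0, -1.93, 0]], [[-0.0058, 0.0036, 0.0281], [0, -1.93, 0]], [[-0.0058, 0.0036, 0.0281], [0, -1.93, 0]], [[-0.0058, 0.0036, 0.0281], [0, -1.93, 0]], [[-0.0058, 0.0036, 0.0281], [0, -1.93, 0]], [[-0.0058, 0.0036, 0.0281], [0, -1.93, 0]], [[-0.0058, 0.0036, 0.0281], [0, -1.93, 0]], [[0, 0, 0], [0, 0, 0]], [[0, 0, 0], [0, 0, 0]]]}}

```text
t: 3.2
eef_pos: [0.4474, 0.2082, 0.2301]
tool_rot: [-0.705, 0.705, 0.056, -0.057]
contact_force: [0.5, -0.5, -0.2]
gripper_width: 1.002
```

Run:
```python
from h import *
to([.4472,.2067,.086],9)
c=wcam("w3");P=cloud(c);z=P[...,2]
m=(z>.12)&(z<.135)&(np.hypot(P[...,0]-.447,P[...,1]-.207)<.03)
v,u=np.nonzero(m);q=onplane(c,np.c_[u,v],.128);r=cv2.minAreaRect(q.astype(np.float32));print(m.sum(),r,q.mean(0),np.median(z[m]),u.mean(),v.mean())
```

```text
t 3.2 p [0.4474 0.2082 0.2301] xang 9.16 tooly [-0.001 -0.    -1.   ] q [ 0.05  0.25 -0.71  1.94  0.19  1.01 -0.58] w 1.002 F [ 0.5 -0.5 -0.2]
shift tool [-0.0004  0.1441 -0.0014] world [-0.0002 -0.0015 -0.1441] yaw about tool y 0.16
703 ((0.44777706265449524, 0.210016667842865), (0.014795306138694286, 0.02804873324930668), 9.201746940612793) [0.44774287 0.21020745] 0.1272136964952657 280.49217638691323 206.4438122332859
```

View pics/w3.png

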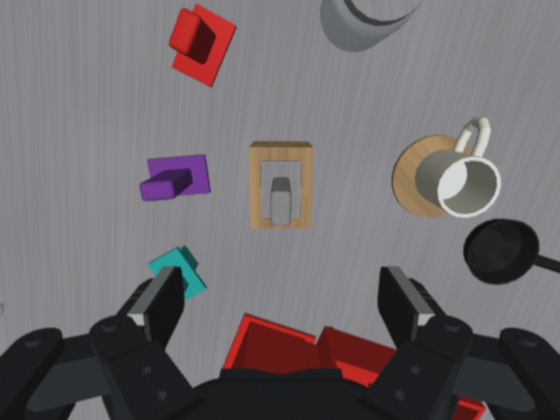

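The grip (281,205) is centred between the fingers and the cup is well clear, so I'm descending and grasping.

>>> {"api": "play_rows", "payload": {"increments": [[[0, 0.02, 0], [0, 0, 0]], [[0, 0.02, 0], [0, 0, 0]], [[0, 0.02, 0], [0, 0, 0]], [[0, 0.02, 0], [0, 0, 0]], [[0, 0.02, 0], [0, 0, 0]], [[0, 0.02, 0], [0, 0, 0]], [[0, 0.015, 0], [0, 0, 0]], [[0, 0.007, 0], [0, 0, 0]], [[0, 0, 0], [0, 0, 0]], [[0, 0, 0], [0, 0, 0]]]}}

```text
t: 4.08
eef_pos: [0.4482, 0.2071, 0.0887]
tool_rot: [-0.705, 0.705, 0.055, -0.055]
contact_force: [0.4, 0.4, 0.0]
gripper_width: 1.003
```

>>> {"api": "play_rows", "payload": {"increments": [[[0, 0, 0], [0, 0, 0]], [[0, 0, 0], [0, 0, 0]], [[0, 0, 0], [0, 0, 0]], [[0, 0, 0], [0, 0, 0]], [[0, 0, 0], [0, 0, 0]], [[0, 0, 0], [0, 0, 0]], [[0, 0, 0], [0, 0, 0]], [[0, 0, 0], [0, 0, 0]], [[0, 0, 0], [0, 0, 0]], [[0, 0, 0], [0, 0, 0]], [[0, 0, 0], [0, 0, 0]], [[0, 0, 0], [0, 0, 0]]], "gripper": 0.0, "grip_force": 50}}

```text
t: 5.08
eef_pos: [0.4475, 0.2081, 0.0888]
tool_rot: [-0.705, 0.705, 0.056, -0.056]
contact_force: [-1.4, -1.8, 5.9]
gripper_width: 0.182
```

>>> {"api": "play_rows", "payload": {"increments": [[[0, -0.005, 0], [0, 0, 0]], [[0, -0.01, 0], [0, 0, 0]], [[0, -0.015, 0], [0, 0, 0]], [[0, -0.015, 0], [0, 0, 0]], [[0, -0.015, 0], [0, 0, 0]], [[0, -0.015, 0], [0, 0, 0]], [[0, -0.015, 0], [0, 0, 0]], [[0, -0.02, 0], [0, 0, 0]], [[0, -0.02, 0], [0, 0, 0]], [[0, -0.015, 0], [0, 0, 0]], [[0, -0.005, 0], [0, 0, 0]], [[0, 0, 0], [0, 0, 0]]]}}

```text
t: 6.08
eef_pos: [0.4481, 0.2084, 0.24]
tool_rot: [0.705, -0.705, -0.057, 0.055]
contact_force: [0.5, 0.6, -2.7]
gripper_width: 0.179
```

```bash
python3 -c "
from h import *
to([.4987,-.099,.238],-12)
twist([.4987,-.099,.238],-12,16)
c=read_camera('side');save(c,'s2');P=cloud(c);z=P[...,2];g=c['color'].astype(int)
c=wcam('w4');P=cloud(c);z=P[...,2]
print((z[180:300:6,281]*1000).astype(int))
"
```

```text
t 6.0833 p [0.4481 0.2084 0.24  ] xang 9.12 tooly [ 0.003  0.001 -1.   ] q [ 0.06  0.24 -0.71  1.93  0.18  1.03 -0.57] w 0.179 F [ 0.5  0.6 -2.7]
shift tool [ 0.0013  0.0019 -0.3116] world [ 0.0506 -0.3074 -0.002 ] yaw about tool y 21.12
row shift [ 0.0034  0.0001 -0.0193] yaw 1.32
rmin 0.48943641148701544 zmin 0.23825083302321412 end [ 0.4979884  -0.09933664  0.23825083]
[  8   5  14  41 216 217 218 218 216 226 235 241 247 253 259 264 380 273
 276 277]
```

View pics/s2.png

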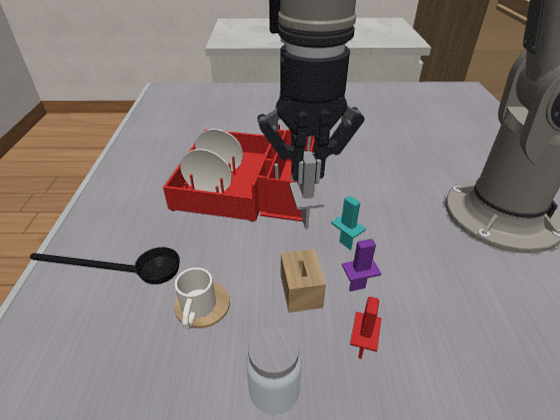

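The side view shows the gauge lifted clear and held straight, with the cup untouched. I'm moving over the gap.

>>> {"api": "play_rows", "payload": {"increments": [[[0.0034, 0.0001, -0.0193], [0, 1.32, 0]], [[0.0034, 0.0001, -0.0193], [0, 1.32, 0]], [[0.0034, 0.0001, -0.0193], [0, 1.32, 0]], [[0.0034, 0.0001, -0.0193], [0, 1.32, 0]], [[0.0034, 0.0001, -0.0193], [0, 1.32, 0]], [[0.0034, 0.0001, -0.0193], [0, 1.32, 0]], [[0.0034, 0.0001, -0.0193], [0, 1.32, 0]], [[0.0034, 0.0001, -0.0193], [0, 1.32, 0]], [[0.0034, 0.0001, -0.0193], [0, 1.32, 0]], [[0.0034, 0.0001, -0.0193], [0, 1.32, 0]], [[0.0034, 0.0001, -0.0193], [0, 1.32, 0]], [[0.0034, 0.0001, -0.0193], [0, 1.32, 0]], [[0.0034, 0.0001, -0.0193], [0, 1.32, 0]], [[0.0034, 0.0001, -0.0193], [0, 1.32, 0]], [[0.0034, 0.0001, -0.0193], [0, 1.32, 0]], [[0.0034, 0.0001, -0.0193], [0, 1.32, 0]], [[0, 0, 0], [0, 0, 0]], [[0, 0, 0], [0, 0, 0]], [[0, 0, 0], [0, 0, 0]]]}}

```text
t: 7.77
eef_pos: [0.4974, -0.0996, 0.2368]
tool_rot: [0.703, -0.703, 0.074, -0.074]
contact_force: [0.3, 2.0, -1.5]
gripper_width: 0.18
```

Run:
```python
from h import *
to([.4987,-.099,.19],-12)
c=wcam("w5");P=cloud(c);z=P[...,2];g=c["color"].astype(int)
c2=read_camera("top");save(c2,"t5");Q=cloud(c2)
# collar seen by wrist cam
m=(z>.19)&(z<.228)&(np.hypot(P[...,0]-.4987,P[...,1]+.099)<.05)
q=P[m];r=cv2.minAreaRect(q[:,:2].astype(np.float32));print("collar vis",m.sum(),r,np.median(q[:,2]))
```

```text
t 7.7667 p [ 0.4974 -0.0996  0.2368] xang -12.01 tooly [-0.     0.001 -1.   ] q [ 0.48  0.23 -0.47  1.92  0.12  1.02 -0.25] w 0.18 F [ 0.3  2.  -1.5]
shift tool [0.0012 0.0468 0.0009] world [ 0.0013  0.0006 -0.0468] yaw about tool y -0.01
collar vis 3348 ((0.5001387000083923, -0.08810951560735703), (0.03441844880580902, 0.038066308945417404), 78.14417266845703) 0.21545538694759228
```

View pics/w5.png

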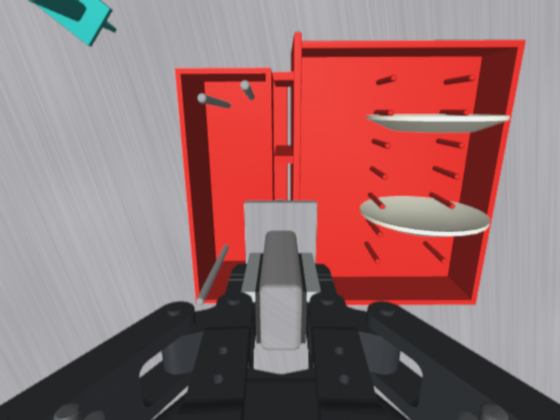

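Wrist and top cameras agree that a +1–2 mm shift across the gap is needed. I'll apply +1.5 mm and lower in stages.

>>> {"api": "play_rows", "payload": {"increments": [[[0.0015, 0.006, 0.0005], [0, 0, 0]], [[0, 0.012, 0], [0, 0, 0]], [[0, 0.012, 0], [0, 0, 0]], [[0, 0.012, 0], [0, 0, 0]], [[0, 0.012, 0], [0, 0, 0]], [[0, 0.01, 0], [0, 0, 0]], [[0, 0.01, 0], [0, 0, 0]], [[0, 0.006, 0], [0, 0, 0]], [[0, 0, 0], [0, 0, 0]], [[0, 0, 0], [0, 0, 0]]]}}

```text
t: 8.7
eef_pos: [0.499, -0.0994, 0.1568]
tool_rot: [0.703, -0.703, 0.074, -0.074]
contact_force: [-0.2, 0.9, -2.2]
gripper_width: 0.18
```

Run:
```python
from h import *
to([.4987,-.099,.121],-12)
c=read_camera("side");save(c,"s6");cv2.imwrite("pics/s6c.png",cv2.resize(c["color"][90:260,160:380,::-1],None,fx=3,fy=3,interpolation=2))
```

```text
t 8.7 p [ 0.499  -0.0994  0.1568] xang -11.98 tooly [-0.  0. -1.] q [ 0.45  0.33 -0.45  2.    0.19  0.85 -0.31] w 0.18 F [-0.2  0.9 -2.2]
shift tool [-0.0004  0.0358  0.0003] world [-0.0003  0.0004 -0.0358] yaw about tool y 0.02
```

View pics/s6c.png

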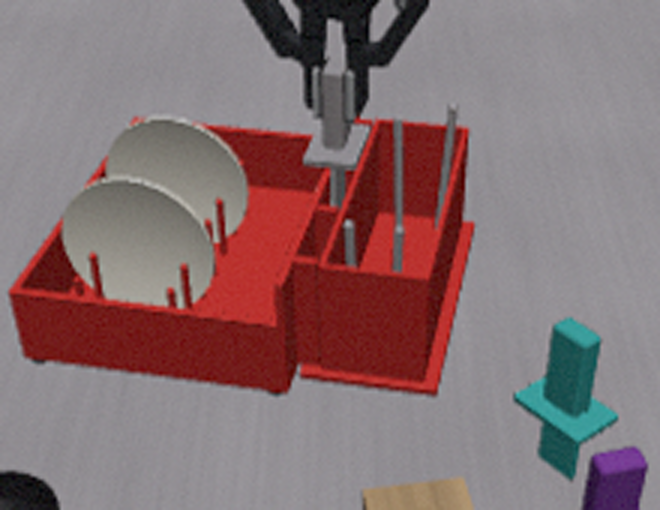

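The side crop shows the blade (337,185) entering the gap behind the near rib, and the contact force is still at baseline. I'm lowering further.

>>> {"api": "play_rows", "payload": {"increments": [[[0, 0.006, 0], [0, 0, 0]], [[0, 0.006, 0], [0, 0, 0]], [[0, 0.006, 0], [0, 0, 0]], [[0, 0.006, 0], [0, 0, 0]], [[0, 0.004, 0], [0, 0, 0]], [[0, 0.003, 0], [0, 0, 0]], [[0, 0.002, 0], [0, 0, 0]], [[0, 0, 0], [0, 0, 0]], [[0, 0, 0], [0, 0, 0]]]}}

```text
t: 9.5
eef_pos: [0.4986, -0.0995, 0.1267]
tool_rot: [-0.703, 0.704, -0.074, 0.074]
contact_force: [-13.2, 0.3, 32.9]
gripper_width: 0.179
```

>>> {"api": "play_rows", "payload": {"increments": [[[0, 0.001, 0], [0, 0, 0]], [[0, 0.001, 0], [0, 0, 0]], [[0, 0.0005, 0], [0, 0, 0]], [[0, 0, 0], [0, 0, 0]], [[0, 0, 0], [0, 0, 0]], [[0, 0, 0], [0, 0, 0]]]}}

```text
t: 10.0
eef_pos: [0.4987, -0.0996, 0.1266]
tool_rot: [-0.702, 0.704, -0.074, 0.074]
contact_force: [-23.1, 2.3, 58.5]
gripper_width: 0.179
```

Contact at TCP z 0.1266 is in fact home: the grasp offset gives 0.1268, and my earlier 0.1208 was an arithmetic slip. I'll relieve the pressure, then check the bin and collar before releasing.

>>> {"api": "play_rows", "payload": {"increments": [[[0, -0.003, 0], [0, 0, 0]], [[0, -0.0015, 0], [0, 0, 0]], [[0, 0, 0], [0, 0, 0]], [[0, 0, 0], [0, 0, 0]], [[0, 0, 0], [0, 0, 0]]]}}

```text
t: 10.42
eef_pos: [0.4995, -0.0997, 0.1268]
tool_rot: [-0.703, 0.703, -0.074, 0.074]
contact_force: [-4.2, 0.2, 14.1]
gripper_width: 0.183
```

Run:
```python
from h import *
import pickle
to([.4987,-.099,.127],-12)
c=wcam("w7");P=cloud(c);z=P[...,2];g=c["color"].astype(int)
m=(z>.095)&(z<.125)&(g.max(-1)-g.min(-1)<30)&(np.hypot(P[...,0]-.4987,P[...,1]+.099)<.05)
q=P[m];r=cv2.minAreaRect(q[:,:2].astype(np.float32));print("collar",m.sum(),r,np.median(q[:,2]))
A=np.c_[q[:,:2]-q[:,:2].mean(0),np.ones(len(q))];print("slope",np.linalg.lstsq(A,q[:,2],rcond=None)[0])
s=read_camera("side");a=s["color"][90:260,160:380,::-1];cv2.imwrite("pics/s7c.png",cv2.resize(a,None,fx=3,fy=3,interpolation=2))
```

```text
t 10.4167 p [ 0.4995 -0.0997  0.1268] xang -12.01 tooly [ 0.001 -0.    -1.   ] q [ 0.44  0.38 -0.44  2.02  0.22  0.79 -0.34] w 0.183 F [-4.2  0.2 14.1]
shift tool [-0.001  -0.0003  0.0005] world [-0.0008  0.0007  0.0002] yaw about tool y -0.01
collar 3394 ((0.5023652911186218, -0.08811379969120026), (0.033799562603235245, 0.03729161620140076), 78.24027252197266) 0.1054987614151778
slope [-0.01315145 -0.0715325   0.10669118]
```

View pics/s7c.png

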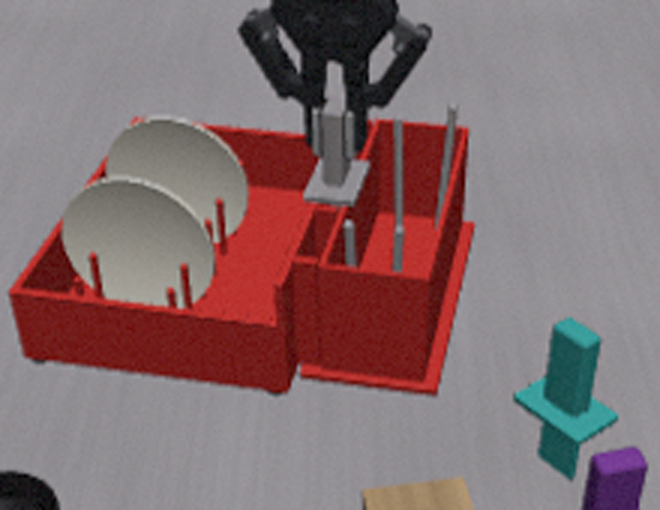

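The collar lies flat on both rims (top at 0.1055 m) and the bin is closed. I'm easing off, releasing, and retreating straight up.

>>> {"api": "play_rows", "payload": {"increments": [[[0, -0.001, 0], [0, 0, 0]], [[0, 0, 0], [0, 0, 0]], [[0, 0, 0], [0, 0, 0]]]}}

```text
t: 10.77
eef_pos: [0.4992, -0.0996, 0.1268]
tool_rot: [0.703, -0.703, 0.074, -0.074]
contact_force: [-0.0, -0.1, 4.1]
gripper_width: 0.179
```

>>> {"api": "play_rows", "payload": {"increments": [[[0, 0, 0], [0, 0, 0]], [[0, 0, 0], [0, 0, 0]], [[0, 0, 0], [0, 0, 0]], [[0, 0, 0], [0, 0, 0]], [[0, 0, 0], [0, 0, 0]], [[0, 0, 0], [0, 0, 0]], [[0, 0, 0], [0, 0, 0]], [[0, 0, 0], [0, 0, 0]]], "gripper": 0.045}}

```text
t: 11.43
eef_pos: [0.499, -0.0996, 0.1269]
tool_rot: [0.703, -0.703, 0.074, -0.074]
contact_force: [-0.3, 0.0, 0.7]
gripper_width: 0.52
```

>>> {"api": "play_rows", "payload": {"increments": [[[0, -0.005, 0], [0, 0, 0]], [[0, -0.01, 0], [0, 0, 0]], [[0, -0.015, 0], [0, 0, 0]], [[0, -0.02, 0], [0, 0, 0]], [[0, -0.02, 0], [0, 0, 0]], [[0, -0.02, 0], [0, 0, 0]], [[0, -0.02, 0], [0, 0, 0]], [[0, -0.01, 0], [0, 0, 0]], [[0, 0, 0], [0, 0, 0]], [[0, 0, 0], [0, 0, 0]]]}}

```text
t: 12.27
eef_pos: [0.499, -0.0996, 0.2472]
tool_rot: [-0.703, 0.703, -0.074, 0.074]
contact_force: [-0.4, -0.7, -0.7]
gripper_width: 0.526
```

Run:
```python
from h import *
c=wcam("w8");P=cloud(c);z=P[...,2];g=c["color"].astype(int)
n=np.hypot(P[...,0]-.4987,P[...,1]+.099)
for nm,m in(("grip top",(z>.158)&(z<.175)&(n<.03)),("collar",(z>.1035)&(z<.112)&(n<.04)&(g.max(-1)-g.min(-1)<30))):
    q=P[m];r=cv2.minAreaRect(q[:,:2].astype(np.float32));print(nm,len(q),r,np.median(q[:,2]))
    A=np.c_[q[:,:2]-q[:,:2].mean(0),np.ones(len(q))];print("slope",np.linalg.lstsq(A,q[:,2],rcond=None)[0])
s=read_camera("side");save(s,"s8")
```

```text
grip top 824 ((0.4999881982803345, -0.09842973202466965), (0.02716105245053768, 0.015281284227967262), 77.76150512695312) 0.16513177561894649
slope [-0.0221321  -0.04489426  0.16487059]
collar 1590 ((0.4998581111431122, -0.09875503182411194), (0.05527912825345993, 0.03683503717184067), 77.9648208618164) 0.10548694381158058
slope [0.00587037 0.001865   0.10553004]
```

View pics/s8.png

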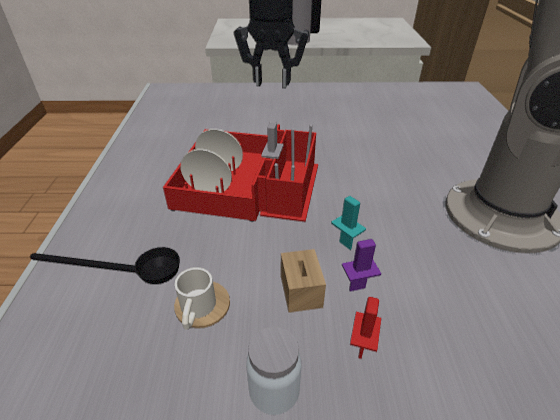

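The gauge stands released at (272,140) in the middle gap, with its collar level. The bin is closed and the cup at (195,292) hasn't moved. I'm handing in.

```bash
python3 -c "
from station import hand_in
print(hand_in())"
```

```text
the job is handed in; nothing more can be done
None
```

The steel gauge stands released in the middle gap with its collar on both rims, and I handed the job in at about 12.3 s. I pulled it from the bamboo block, kept hold of it until it was fully home, then let go and retreated straight up.

**Last checks:**
- **Position:** the wrist camera puts the collar at (0.4999, -0.0988), within about 1 mm of where the same camera measured the gap centre. The gauge is lined up with the gap.
- **Seating:** the collar top is at 0.1055 m and level to within 0.006 rad. The grip top is at 0.165 m, close to the 0.166 m expected.
- **Surroundings:** in the side view the bin looks closed and the cup looks unmoved. I judged both by eye and did not measure them.
- **Robot:** it touches nothing. The gripper is open and about 0.12 m above where it let go.

**What disagreed:**
- **Camera offset:** the top and wrist cameras differed by about 2 mm on the gap and 3 mm on the gauge. I used values in between.
- **Pressing too hard:** an arithmetic slip of mine put the home height 6 mm too low. I pressed the seated gauge to about 59 N vertically (63 N in all) at the wrist, under the 120 N limit. The 40 N limit is for the arm or gripper body pressing on something; here only the held gauge was pressing. I backed off to about 4 N before letting go.

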